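# Put the swapped aquarium parts back in their own turntable trays

## Robot

A 6-joint arm with a two-finger parallel gripper is mounted at the origin on the work surface. World frame = base frame: x ahead of the robot, y to its left, z up, the work surface at z = 0. Lengths are in m, angles in degrees, forces in N, time in s.
With the tool pointing down it reaches from about 0.35 to 0.875 m from the base axis. Payload 4.2 kg.
Tool frame: the origin (TCP) lies at the very end of the fingers, on their centre line; the grasp point (between the pads) lies 19 mm behind it (r.grip_point_offset is the distance from the TCP to the grasp point, in m); z points along the fingers, y is the line along which they close (so a half turn about z gives the same grasp; the last joint's range is limited). The gripper opens to 87 mm and grips with 3 to 60 N. Pads are 19 mm wide; open, the fingers measure 117 mm over their backs; the gripper's body (75 mm by 190 mm) begins 51 mm behind the grasp point.
Start: joints at [87.296, 22.042, 0.453, 0, -68.411, -14.817], TCP at [0.188, 0.596, 0.223] pointing down, gripper open.
Joint ranges: [-179.83, 179.83], [-69.29, 118.12], [-61.27, 80.66], [-181.25, 117.63], [-171.15, -9.14], [-177.46, 177.46]. Speed limits (degrees/s): [159.86, 159.86, 180, 180, 180, 180].

## Interface

Orientations are given as a 3x3 rotation matrix whose columns are the frame's x, y, z axes.
In Python, from station import r, cams gives the robot as it stands. The module is installed in compiled form; this text tells all that it offers.
- The arm moves only by the shell command python3 -m handwheel 'ROWS'. ROWS is JSON, a list that holds one entry, the list of rows, each a list of 7 numbers: the turn, a rotation vector about the tool's x, y, z in units of 6 degrees (1.0 is 6 degrees), then the shift along the tool's x, y, z in m, then the finger opening in m, from 0 to 0.087. In form: [[[ax, ay, az, x, y, z, jaw], ...]]. A call has 1 to 12 rows; each row shifts and turns the commanded pose from where the row before left it, along the tool's axes as they then stand; what a row does not reach is not made up. A row lasts 1/10 s, in which the tool goes at most 50 mm and 8.59 degrees, less where a joint would pass 70% of its speed; a pose out of reach is approached as far as the arm can. A call with a gripper value outside its range is refused whole. The fingers move at their own pace and stop on an object; the grip force is fixed at half the most. Time passes only in rows, so rows that do not move let the fingers close. It gives the time, the measured TCP pose, the force, the opening and the grip force at its end, in the units of the state.
- r.sense(): the state, without advancing time (a new reading comes with each control period).
- cams.capture(name): name is "side" or "top" or "wrist"; returns the picture (384x512x3 uint8, red, green, blue); there is no depth.
- cams.get_calibration(name): a dict with "camera_matrix" (3x3 intrinsics, pixels), "rvec" (rotation vector, rad) and "tvec" (3), from world to camera coordinates, as OpenCV has them; the wrist camera has in their place "T_tool_cam" (4x4, takes a point from camera to tool coordinates, whose origin is the TCP and whose axes are the flange's). Camera axes: x right, y down, z forward; pixel columns grow to the right and rows downward; lengths in m; the calibration is good to about 2 mm. The wrist camera is an equidistant fisheye: a pixel r from the principal point sees the ray r / f radians off the axis. A picture is of the moment at which its call begins: read the wrist's pose just before it. get_calibration takes no time and is no camera call.
- r.finish_job(): hands the job in; it is judged then, once.
The state is a dict: "time_s": time; "joints": joint angles; "joint_velocities": joint speeds; "effort": joint torques, N m; "tcp_pos": TCP position; "ee_rot": TCP orientation; "wrist_force": force on the tool from outside, world axes, zero at the start; "moment": the same for the moment, N m; "gripper_width": opening from 0.0 (shut) to 1.0 (fully open); "gripper_force": force on a finger pad.
Only numpy, scipy, OpenCV 4.12 (cv2) and the standard library are available. Lean on these libraries where they do the work, as an engineer would, in place of code of your own. Each camera call takes 0.05 s, during which the arm holds its last target. There are 200 camera calls.

## Task

The parts on the turntable have been put back in each other's trays: the white jar and the ceramic shrimp tube have changed places, and so have the glass bubble counter and the green check valve. Swap each pair back, using the empty cork pad as the free spot, so that the jar stands in the large round tray, the tube lies along the large oblong tray, the bubble counter stands in the small round tray and the check valve lies along the small oblong tray, each in the middle of its tray. Keep the jar and the bubble counter upright and set the glass and the ceramic down without dropping them.

Things in the scene. Friction and masses are not known exactly. Their poses are not given: they have to be found in the camera images.
- jar_center (a point): Closed white plastic media jar with a ribbed screw lid, round, 58 mm across, 66 mm high, 110 to 225 g, standing upright. This point is on its axis, half-way up (33 mm above its underside); z up.
- shrimp_tube_center (a point): Brown ceramic shrimp tube: an arched tunnel lying on its flat underside, 68 mm long (x), 38 mm wide (y), 40 mm high, walls 4.5 mm, one end open, the other (+x) closed; its sides are upright for the lower 21 mm, then curve over. 90 to 145 g. This point is in its middle, 20 mm above its underside; x along its length, z up. Either end may point either way.
- bubble_counter_center (a point): Glass CO2 bubble counter standing upright: straight glass cylinder with flush aluminium end caps, 34 mm across, 64 mm high, and two 8 mm hose barbs on top (72 mm in all), 85 g, fragile. This point is on its axis, 32 mm above its underside, on the glass; z up.
- check_valve_center (a point): Green plastic check valve lying on its side: eight-sided middle 24 mm long and 24 mm across flats, with a shoulder and thin hose barb at each end, 50 mm long in all, 22 g. This point is in its middle, 12 mm above its underside; x along its length. Either end may point either way.
- jar_tray_floor (a point): The jar's place: large round dark grey tray, 86 mm inside, 92 mm outside; its lip stands 4 mm above its floor. Fixed to the turntable. This point is the middle of its inner floor (3 mm above the deck).
- tube_tray_floor (a point): The shrimp tube's place: large oblong dark grey tray, 92 mm (x) by 70 mm (y) inside, 98 by 76 mm outside; lip 4 mm above its floor. Fixed to the turntable. This point is the middle of its inner floor (3 mm above the deck). x along its length.
- counter_tray_floor (a point): The bubble counter's place: small round dark grey tray, 58 mm inside, 64 mm outside; lip 4 mm above its floor. Fixed to the turntable. This point is the middle of its inner floor (3 mm above the deck).
- valve_tray_floor (a point): The check valve's place: small oblong dark grey tray, 68 mm (x) by 44 mm (y) inside, 74 by 50 mm outside; lip 4 mm above its floor. Fixed to the turntable. This point is the middle of its inner floor (3 mm above the deck). x along its length.
- pad_floor (a point): The free spot: flat round cork pad without a lip, 88 mm across, 3 mm thick, empty at the start. Fixed to the turntable. This point is the middle of its top. The four trays and this pad stand in any order, about 118 mm apart, in a ring of 100 mm radius on the light grey turntable (330 mm across, deck 21 mm above the table, rim 5 mm above the deck, centre hub 13 mm above the deck), which is braked and does not turn.

How it is judged:
By the outcome, as a careful person would: the job done as asked, in the order asked, and still so for the second after the job is handed in, with the robot touching nothing.
It also fails if it takes over 128 s, if anything falls off the work surface, if the arm or the gripper's body presses on something with over 40 N, if the wrist force passes 120 N, or if a joint passes its speed limit or range.

## Working session

There is one attempt and no reset: what is moved stays moved. The work goes in short steps, Python scripts to look and compute and a shell command to move; the robot and the scene stay as the last step left them, time stands still between calls to the robot, and variables do not carry over. Pictures are saved under pics/ and viewed, at most 15 in all, crops included, and the job is handed in when it is done.

```bash
mkdir -p pics; python3 - <<'E'
from station import r,cams
import cv2,numpy as np
s=r.sense();print(s)
for n in("side","top","wrist"):
    im=cams.capture(n);cv2.imwrite(f"pics/{n}0.png",im[...,::-1]);print(n,cams.get_calibration(n))
a=[cv2.imread(f"pics/{n}0.png") for n in("top","wrist")]
E
```

```text
{'time_s': 0.0, 'joints': array([ 8.72970247e+01,  2.20893207e+01,  3.79744748e-01, -2.90337301e-02,
       -6.84101299e+01, -1.48151349e+01]), 'joint_velocities': array([ 0.04549456, -0.05049106,  0.04651399, -0.03782388,  0.06981351,
       -0.07094157]), 'effort': array([-1.43306097e-03, -3.90666175e+01,  1.87411469e+01,  4.21997845e+00,
        1.10638904e-02, -1.85866861e-04]), 'tcp_pos': array([0.18794476, 0.59544267, 0.22147442]), 'ee_rot': array([[ 9.53565588e-01, -3.01184903e-01, -5.69182141e-04],
       [-3.01185431e-01, -9.53563356e-01, -2.06467065e-03],
       [ 7.90963975e-05,  2.14022825e-03, -9.99997707e-01]]), 'wrist_force': array([ 0.12562123, -0.32071818, -0.53669996]), 'moment': array([-0.01334817, -0.01425974,  0.01258665]), 'gripper_force': 0.0, 'gripper_width': 0.9980594375622481}
side {'camera_matrix': array([[391.12707611,   0.        , 253.29244109],
       [  0.        , 391.12707611, 181.74446421],
       [  0.        ,   0.        ,   1.        ]]), 'rvec': array([ 0.19812217, -2.91584294,  1.03192084]), 'tvec': array([0.58058989, 0.06901636, 0.68770004])}
top {'camera_matrix': array([[448.84511783,   0.        , 263.02809372],
       [  0.        , 448.84511783, 195.62828728],
       [  0.        ,   0.        ,   1.        ]]), 'rvec': array([ 2.13049353, -2.13428612,  0.22170186]), 'tvec': array([0.04263435, 0.6005676 , 0.63666985])}
wrist {'camera_matrix': array([[297.31863964,   0.        , 252.16971606],
       [  0.        , 297.31863964, 187.75485618],
       [  0.        ,   0.        ,   1.        ]]), 'T_tool_cam': array([[ 1.01694918e-04, -9.53312300e-01, -3.01986173e-01,
         8.28323193e-02],
       [ 9.99999990e-01,  1.27063505e-04, -6.43615054e-05,
         4.24967548e-05],
       [ 9.97280362e-05, -3.01986164e-01,  9.53312303e-01,
        -1.61700460e-01],
       [ 0.00000000e+00,  0.00000000e+00,  0.00000000e+00,
         1.00000000e+00]])}
```

View pics/top0.png

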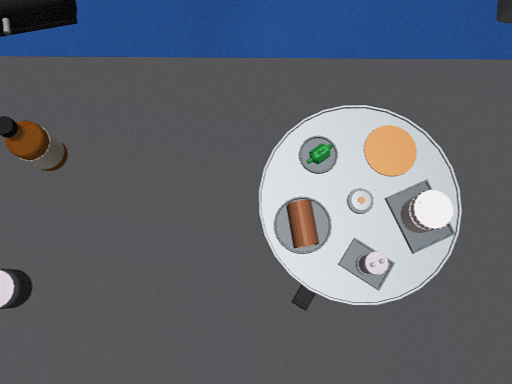

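View pics/side0.png

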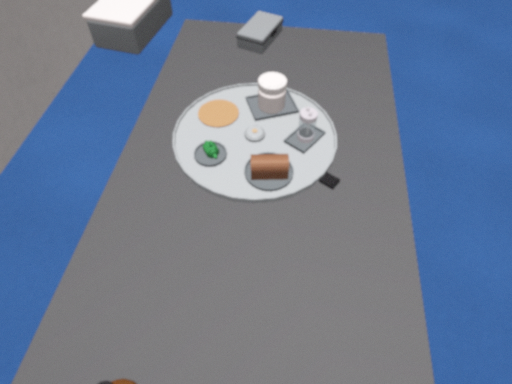

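View pics/wrist0.png

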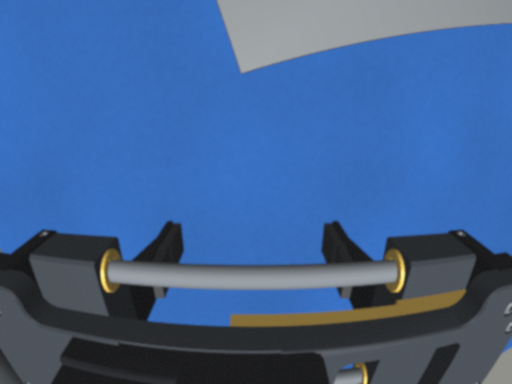

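The top view shows the turntable with its hub at (360,201). The cork pad is at (390,150), empty. The valve is in the small round tray (318,154) and the tube in the large round tray (302,225). The counter is in the small oblong tray (368,264) and the jar in the large oblong tray (420,215). The side view agrees, and the wrist camera sees only floor. I'll measure from the top camera.

```bash
cat > h.py <<'E'
from station import r,cams
import cv2,numpy as np
def cast(n,px,z,s=None):
    c=cams.get_calibration(n);K=c["camera_matrix"];px=np.atleast_2d(np.array(px,float))
    d=(px-K[:2,2])/K[0,0]
    if n=="wrist":
        th=np.linalg.norm(d,axis=1,keepdims=True);v=np.hstack([d/np.maximum(th,1e-9)*np.sin(th),np.cos(th)])
        T=c["T_tool_cam"];o=s["tcp_pos"]+s["ee_rot"]@T[:3,3];v=v@(s["ee_rot"]@T[:3,:3]).T
    else:
        R=cv2.Rodrigues(c["rvec"])[0];o=-R.T@c["tvec"];v=np.hstack([d,np.ones((len(d),1))])@R
    return o+v*((z-o[2])/v[:,2:])
def comps(m,amin):
    k,l,st,_=cv2.connectedComponentsWithStats(m.astype(np.uint8))
    return [(l==i) for i in range(1,k) if st[i,4]>amin]
def hull(m): 
    p=np.vstack([c[:,0] for c in cv2.findContours(m.astype(np.uint8),cv2.RETR_EXTERNAL,cv2.CHAIN_APPROX_NONE)[0]]);return cv2.convexHull(p)[:,0]
def rect(P):
    (c,wh,a)=cv2.minAreaRect((P[:,:2]*1000).astype(np.float32))
    if wh[0]<wh[1]: wh=wh[::-1];a+=90
    return np.round([*c,*wh,(a+90)%180-90],1)
E
python3 - <<'E'
from h import *
im=cv2.imread("pics/top0.png");hsv=cv2.cvtColor(im,cv2.COLOR_BGR2HSV)
yy,xx=np.mgrid[:384,:512];disk=np.hypot(xx-360,yy-204)<93
H,S,V=cv2.split(hsv)
for n,m,z in(("pad",(H<20)&(S>150)&(V>200),.024),("tube",(H<15)&(S>100)&(V<200),.044),("valve",(H>45)&(H<80)&(S>120),.036)):
  for c in comps(m&disk,30):
    p=hull(c);print(n,p.mean(0),c.sum(),rect(cast("top",p,z)))
for c in comps((V<135)&(S<60)&disk,60):
    p=hull(c);print("dark",p.mean(0),c.sum(),rect(cast("top",p,.028)),np.round(np.r_[cv2.minEnclosingCircle((cast("top",p,.028)[:,:2]*1000).astype(np.float32))[0]],1))
print("hub",cast("top",[360,200.5],.034))
cv2.imwrite("pics/topc.png",cv2.resize(im[100:310,255:467],(800,600*0+792//1))[:600] if 0 else cv2.resize(im[100:310,255:467],None,fx=2.8,fy=2.8,interpolation=cv2.INTER_CUBIC))
E
```

```text
tube [299.05882353 222.64705882] 1103 [559.8 -18.9  71.1  38.2   9.1]
valve [320.5        153.16666667] 302 [674.8 -50.8  49.3  23.6 -53.9]
dark [317.         155.57692308] 193 [674.  -48.6  61.3  60.9  -1.1] [674.2 -49. ]
dark [411.33333333 215.13333333] 483 [ 573.8 -200.5   63.9   46.3   17.5] [ 577.1 -210.1]
dark [398.14285714 221.14285714] 141 [ 558.  -176.    96.5    8.9   20. ] [ 557.9 -175.7]
dark [308.57692308 219.19230769] 239 [562.  -27.6  88.9  74.5  28.1] [558.5 -21.3]
dark [441.38461538 234.15384615] 98 [ 540.4 -241.1   49.3   15.   -44.5] [ 543.  -238.4]
dark [354.9 255.1] 87 [ 507.7 -104.    49.    36.2  -34. ] [ 507.8 -103.8]
dark [360.66666667 264.66666667] 172 [ 497.3 -114.8   34.3   25.1    5.1] [ 497.8 -120.3]
dark [378.  274.7] 96 [ 488.6 -133.5   48.8   39.7  -33.8] [ 488.3 -132.7]
hub [[ 0.59689282 -0.11369991  0.034     ]]
```

View pics/topc.png

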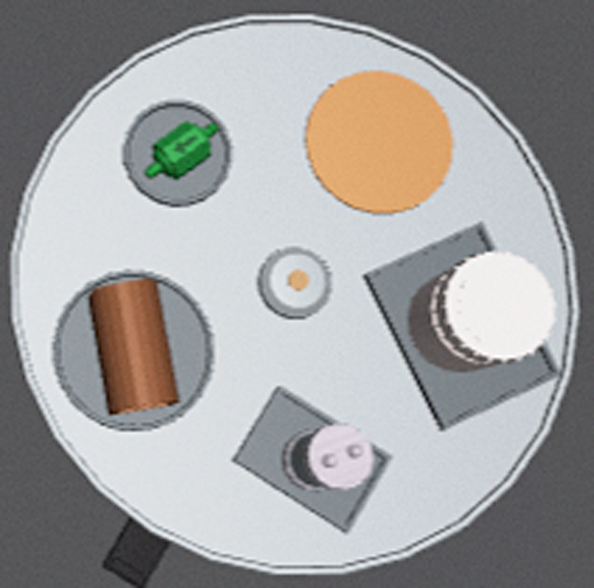

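The crop shows the same layout with the tray edges clear. The large oblong tray's corners are (363,275), (482,223), (556,375) and (443,430). The small oblong's are (280,386), (391,457), (348,532) and (234,460). The jar lid is at (499,306) and the counter top at (342,456).

```bash
python3 - <<'E'
from h import *
f=lambda p:np.array(p,float)/2.8+[255,100]
for n,p,z in(("tubetray",[(363,275),(482,223),(556,375),(443,430)],.028),("valvetray",[(280,386),(391,457),(348,532),(234,460)],.028)):
    print(n,rect(cast("top",f(p),z)))
for n,p,z in(("pad",(379,142),.024),("jartray",(133,350),.028),("countertray",(177,153),.028),("jar",(499,306),.090),("counter",(342,456),.088),("turntable",(294,294),.026)):
    print(n,np.round(cast("top",f(p),z)*1000,1))
E
```

```text
tubetray [ 573.4 -210.8   97.6   77.7   24.5]
valvetray [ 497.5 -121.4   73.7   49.7   57.3]
pad [[ 682.4 -170.3   24. ]]
jartray [[558.4 -21.6  28. ]]
countertray [[674.3 -49.7  28. ]]
jar [[ 573.8 -207.6   90. ]]
counter [[ 496.3 -121.4   88. ]]
turntable [[ 591.  -115.3   26. ]]
```

```bash
cat > to.py <<'E'
import sys
from h import *
# to.py x y z psi (mm,deg): shifts in the tool's axes as it stands now, and turn in units
s=r.sense();p=s["tcp_pos"]*1000;R=s["ee_rot"];psi=np.degrees(np.arctan2(R[1,0],R[0,0]))
x,y,z,a=map(float,sys.argv[1:5]);d=R.T@(np.array([x,y,z])-p)
print("t",round(s["time_s"],2),"tcp",np.round(p,1),"psi",round(psi,1),"tilt",np.round(R[:2,2],4),"shift",np.round(d,1),"turn",round(-((a-psi+180)%360-180)/6,2),"F",np.round(s["wrist_force"],1),"w",round(s["gripper_width"]*87,1),"j6",round(s["joints"][5]))
E
R10='no'
python3 -m handwheel '[[[0,0,0,0.0305,0.0325,0,0.087],[0,0,0,0.0305,0.0325,0,0.087],[0,0,0,0.0305,0.0325,0,0.087],[0,0,0,0.0305,0.0325,0,0.087],[0,0,0,0.0305,0.0325,0,0.087],[0,0,0,0.0305,0.0325,0,0.087],[0,0,0,0.0305,0.0325,0,0.087],[0,0,0,0.0305,0.0325,0,0.087],[0,0,0,0.0305,0.0325,0,0.087],[0,0,0,0.0305,0.0325,0,0.087]]]'
python3 -m handwheel '[[[0,0,0,0.0305,0.0325,0,0.087],[0,0,0,0.0305,0.0325,0,0.087],[0,0,0,0.0305,0.0325,0,0.087],[0,0,0,0.0305,0.0325,0,0.087],[0,0,0,0.0305,0.0325,0,0.087],[0,0,0,0.0305,0.0325,0,0.087],[0,0,0,0.0305,0.0325,0,0.087],[0,0,0,0.0305,0.0325,0,0.087],[0,0,0,0.0305,0.0325,0,0.087],[0,0,0,0.0305,0.0325,0,0.087],[0,0,0,0,0,0,0.087],[0,0,0,0,0,0,0.087]]]'
python3 to.py 574 -208 220 -17.5
python3 - <<'E'
from h import *
s=r.sense();im=cams.capture("wrist");cv2.imwrite("pics/w1.png",im[...,::-1]);np.save("w1.npy",[s["tcp_pos"],*s["ee_rot"]])
E
```

```text
time_s: 1.15
tcp_pos: [0.3814, 0.1925, 0.2226]
ee_rot: [[0.954, -0.301, 0.0], [-0.301, -0.954, 0.0], [0.0, -0.0, -1.0]]
wrist_force: [1.1, 0.7, 0.2]
gripper_width: 1.001
gripper_force: 0.0
time_s: 2.35
tcp_pos: [0.5737, -0.2083, 0.2213]
ee_rot: [[0.953, -0.303, -0.002], [-0.303, -0.953, 0.001], [-0.002, 0.0, -1.0]]
wrist_force: [0.3, -0.1, -0.1]
gripper_width: 1.004
gripper_force: 0.0
t 2.35 tcp [ 573.7 -208.3  221.3] psi -17.6 tilt [-0.0022  0.0006] shift [ 0.1 -0.4  1.3] turn -0.02 F [ 0.3 -0.1 -0.1] w 87.4 j6 77
```

View pics/w1.png

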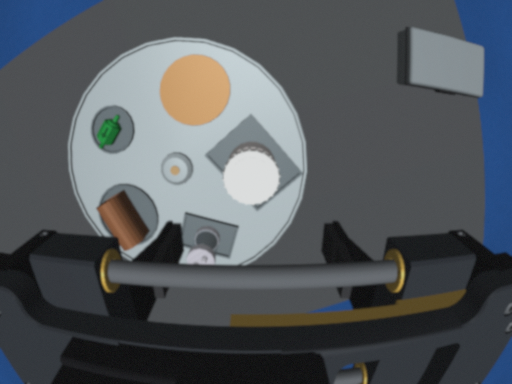

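The wrist view covers most of the turntable. The jar lid is at (252,178), centred between the fingers; the pad is at (195,90), the valve at (108,131) and the hub at (177,168). I'll cross-check these against the top measurements.

```bash
python3 - <<'E'
from h import *
a=np.load("w1.npy");s=dict(tcp_pos=a[0],ee_rot=a[1:])
im=cv2.imread("pics/w1.png");H,S,V=cv2.split(cv2.cvtColor(im,cv2.COLOR_BGR2HSV))
def mm(n,m,z,amin=100):
  for c in comps(m,amin):
    p=hull(c);P=cast("wrist",p,z,s);print(n,p.mean(0).round(),rect(P),np.round(cv2.minEnclosingCircle((P[:,:2]*1000).astype(np.float32)),1) if 0 else "")
box=np.zeros(H.shape,bool);box[30:268,60:310]=1
mm("pad",(H<20)&(S>100)&(V>190)&box,.024)
mm("valve",(H>45)&(H<80)&(S>120)&box,.036)
mm("tube",(H<15)&(S>100)&(V<190)&box,.044)
mm("lid",(V>225)&(S<25)&box,.090)
c=np.array([(252,115),(302,173),(258,209),(206,155)],float);print("tubetray",rect(cast("wrist",c,.028,s)))
E
```

```text
pad [195.  89.] [ 683.2 -169.7   82.9   82.4   70.8] 
valve [109. 131.] [673.8 -49.2  48.6  24.3 -53.9] 
tube [123. 222.] [556.7 -20.5  70.5  52.5   9.6] 
tubetray [ 573.4 -211.2   95.4   74.2   23.6]
```

```bash

python3 -m handwheel '[[[0,0,0,0,0,0.04,0.087],[0,0,0,0,0,0.04,0.087],[0,0,0,0,0,0.04,0.087],[0,0,0,0,0,0.03,0.087],[0,0,0,0,0,0.02,0.087],[0,0,0,0,0,0.013,0.087],[0,0,0,0,0,0,0.087],[0,0,0,0,0,0,0.05],[0,0,0,0,0,0,0.05],[0,0,0,0,0,0,0.05],[0,0,0,0,0,0,0.05],[0,0,0,0,0,0,0.05]]]'
python3 -m handwheel '[[[0,0,0,0,0,0,0.05],[0,0,0,0,0,0,0.05],[0,0,0,0,0,0,0.05]]]'
python3 to.py 574 -208 38 -17.5
```

```text
time_s: 3.6
tcp_pos: [0.5745, -0.2075, 0.0402]
ee_rot: [[0.954, -0.301, 0.001], [-0.301, -0.954, -0.0], [0.001, -0.0, -1.0]]
wrist_force: [-1.1, 0.7, 2.0]
gripper_width: 0.657
gripper_force: 30.0
time_s: 3.9
tcp_pos: [0.5745, -0.2075, 0.0401]
ee_rot: [[0.954, -0.301, 0.001], [-0.301, -0.954, -0.0], [0.001, -0.0, -1.0]]
wrist_force: [-0.7, 1.5, 4.4]
gripper_width: 0.66
gripper_force: 30.0
t 3.9 tcp [ 574.5 -207.5   40.1] psi -17.5 tilt [ 0.0008 -0.0002] shift [-0.3  0.6  2.1] turn -0.0 F [-0.7  1.5  4.4] w 57.4 j6 77
```

```bash

python3 -m handwheel '[[[0,0,0,0,0,-0.01,0.05],[0,0,0,0,0,-0.025,0.05],[0,0,0,0,0,-0.03,0.05],[0,0,0,0.005,-0.004,-0.025,0.05],[0,0,0,0.015,-0.011,0,0.05],[0,0,0,0.022,-0.016,0,0.05],[0,0,0,0.022,-0.016,0,0.05],[0,0,0,0.018,-0.0134,0,0.05],[0,0,0,0.01,-0.008,0,0.05],[0,0,0,0,0,0.02,0.05],[0,0,0,0,0,0.03,0.05],[0,0,0,0,0,0.02,0.05]]]'
python3 -m handwheel '[[[0,0,0,0,0,0.01,0.05],[0,0,0,0,0,0.005,0.05],[0,0,0,0,0,0,0.05]]]'
python3 to.py 682.8 -170 40.5 -17.5
```

```text
time_s: 5.1
tcp_pos: [0.681, -0.1697, 0.057]
ee_rot: [[0.953, -0.302, -0.004], [-0.302, -0.953, 0.001], [-0.004, 0.0, -1.0]]
wrist_force: [-0.6, -0.4, -2.3]
gripper_width: 0.663
gripper_force: 30.0
time_s: 5.4
tcp_pos: [0.6825, -0.1701, 0.0444]
ee_rot: [[0.954, -0.301, -0.0], [-0.301, -0.954, -0.0], [-0.0, 0.0, -1.0]]
wrist_force: [-0.3, -0.5, -0.4]
gripper_width: 0.66
gripper_force: 30.0
t 5.4 tcp [ 682.5 -170.1   44.4] psi -17.5 tilt [-0.0004 -0.0001] shift [ 0.3 -0.2  3.9] turn -0.0 F [-0.3 -0.5 -0.4] w 57.4 j6 73
```

```bash

python3 -m handwheel '[[[0,0,0,0,0,0.002,0.05],[0,0,0,0,0,0.0015,0.05],[0,0,0,0,0,0,0.05]]]'
python3 to.py 682.8 -170 40.5 -17.5
python3 -m handwheel '[[[0,0,0,0,0,0,0.087],[0,0,0,0,0,0,0.087],[0,0,0,0,0,0,0.087],[0,0,0,0,0,0,0.087],[0,0,0,0,0,0,0.087]]]'
python3 to.py 682.8 -170 40.5 -17.5
```

```text
time_s: 5.7
tcp_pos: [0.6827, -0.17, 0.0417]
ee_rot: [[0.954, -0.301, 0.001], [-0.301, -0.954, 0.0], [0.001, -0.0, -1.0]]
wrist_force: [0.4, 0.1, -0.9]
gripper_width: 0.659
gripper_force: 30.0
t 5.7 tcp [ 682.7 -170.    41.7] psi -17.5 tilt [0.001 0.   ] shift [0.1 0.  1.2] turn -0.0 F [ 0.4  0.1 -0.9] w 57.3 j6 73
time_s: 6.2
tcp_pos: [0.6825, -0.17, 0.0412]
ee_rot: [[0.954, -0.301, 0.0], [-0.301, -0.954, -0.0], [0.0, -0.0, -1.0]]
wrist_force: [0.0, 0.3, -0.1]
gripper_width: 0.976
gripper_force: 0.0
t 6.2 tcp [ 682.5 -170.    41.2] psi -17.5 tilt [ 0.0003 -0.    ] shift [ 0.2 -0.1  0.7] turn -0.0 F [ 0.   0.3 -0.1] w 84.9 j6 73
```

```bash

python3 -m handwheel '[[[0,0,0,0,0,-0.04,0.087],[0,0,0,0,0,-0.05,0.087],[0,0,0,0,0,-0.04,0.087],[0,0,0,-0.0326,-0.0213,0,0.06],[0,0,0,-0.0326,-0.0213,0,0.06],[0,0,0,-0.0326,-0.0213,0,0.06],[0,0,0,-0.0326,-0.0213,0,0.06],[0,0,0,-0.0326,-0.0213,0,0.06],[0,0,-1.12,0,0,0,0.06],[0,0,-1.12,0,0,0,0.06],[0,0,-1.12,0,0,0,0.06],[0,0,-1.12,0,0,0,0.06]]]'
python3 -m handwheel '[[[0,0,0,0,0,0,0.06],[0,0,0,0,0,0,0.06]]]'
python3 to.py 559 -19.5 31 9.4
python3 - <<'E'
from h import *
s=r.sense();im=cams.capture("wrist")[...,::-1].copy();cv2.imwrite("pics/w2.png",im)
H,S,V=cv2.split(cv2.cvtColor(im,cv2.COLOR_BGR2HSV))
for c in comps((H<15)&(S>100)&(V<190),600):
    p=hull(c);print(p.min(0),p.max(0),[rect(cast("wrist",p,z,s)) for z in(.024,.044,.064)])
E
```

```text
time_s: 7.4
tcp_pos: [0.559, -0.0191, 0.1714]
ee_rot: [[0.986, 0.168, 0.001], [0.168, -0.986, 0.0], [0.001, -0.0, -1.0]]
wrist_force: [0.0, -0.2, 0.1]
gripper_width: 0.69
gripper_force: 0.0
time_s: 7.6
tcp_pos: [0.5591, -0.0194, 0.1712]
ee_rot: [[0.987, 0.16, 0.0], [0.16, -0.987, 0.0], [0.0, 0.0, -1.0]]
wrist_force: [0.1, 0.4, 0.2]
gripper_width: 0.691
gripper_force: 0.0
t 7.6 tcp [559.1 -19.4 171.2] psi 9.2 tilt [0.0002 0.    ] shift [-1.000e-01  1.000e-01  1.402e+02] turn -0.03 F [0.1 0.4 0.2] w 60.1 j6 85
[235 146] [270 217] [array([550. , -20.6,  80.8,  38. ,   8.9]), array([555.8, -19.6,  75.5,  35.5,   8.9]), array([561.7, -18.7,  70.3,  33.1,   8.9])]
```

View pics/w2.png

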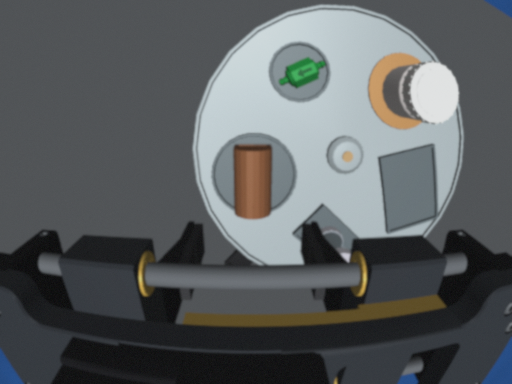

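The tube lies straight along the tool's x axis, columns 235–270 and rows 146–217. The jar stands on the pad at about (430,92). The tube tray is now empty, with corners (379,155), (434,144), (438,214) and (389,231).

```bash

python3 -m handwheel '[[[0,0,0,0.001,0,0.04,0.05],[0,0,0,0,0,0.04,0.05],[0,0,0,0,0,0.03,0.05],[0,0,0,0,0,0.018,0.05],[0,0,0,0,0,0.008,0.05],[0,0,0,0,0,0.004,0.05],[0,0,0,0,0,0.0,0.05],[0,0,0,0,0,0.0,0.05]]]'
python3 to.py 560 -19.5 30 9.2
python3 - <<'E'
from h import *
s=dict(tcp_pos=np.array([.5591,-.0194,.1712]),ee_rot=np.array([[.987,.16,0],[.16,-.987,0],[0,0,-1.]]))
c=np.array([(379,155),(434,144),(438,214),(389,231)],float);print("tubetray",rect(cast("wrist",c,.028,s)))
im=cv2.imread("pics/w2.png");H,S,V=cv2.split(cv2.cvtColor(im,cv2.COLOR_BGR2HSV));yy,xx=np.mgrid[:384,:512]
for c in comps((V<150)&(S<70)&(xx>370)&(xx<440)&(yy>138)&(yy<236),800): print(rect(cast("wrist",hull(c),.028,s)))
E
```

```text
time_s: 8.45
tcp_pos: [0.561, -0.019, 0.0322]
ee_rot: [[0.987, 0.163, 0.002], [0.163, -0.987, 0.0], [0.002, -0.0, -1.0]]
wrist_force: [0.2, 0.1, 0.6]
gripper_width: 0.578
gripper_force: 0.0
t 8.45 tcp [561.  -19.   32.2] psi 9.4 tilt [0.0023 0.0004] shift [-1.1  0.3  2.2] turn 0.03 F [0.2 0.1 0.6] w 50.3 j6 85
tubetray [ 577.5 -209.1   97.8   75.5   25.2]
[ 565.6 -213.3  119.1   80.9   23.9]
```

```bash

python3 -m handwheel '[[[0,0,0,-0.001,0,0.001,0.05],[0,0,0,0,0,0,0.03],[0,0,0,0,0,0,0.03],[0,0,0,0,0,0,0.03],[0,0,0,0,0,0,0.03],[0,0,0,0,0,0,0.03]]]'
python3 -m handwheel '[[[0,0,0,0,0,-0.005,0.03],[0,0,0,0,0,-0.01,0.03],[0,0,0,0,0,-0.01,0.03],[0,0,0,0,0,0,0.03],[0,0,0,0,0,0,0.03]]]'
python3 to.py 573.3 -211 131 24.3
```

```text
time_s: 9.05
tcp_pos: [0.5593, -0.0193, 0.0305]
ee_rot: [[0.987, 0.163, 0.0], [0.163, -0.987, -0.0], [0.0, 0.0, -1.0]]
wrist_force: [-1.8, 1.1, 3.5]
gripper_width: 0.433
gripper_force: 30.0
time_s: 9.55
tcp_pos: [0.5593, -0.0192, 0.0556]
ee_rot: [[0.987, 0.163, 0.001], [0.163, -0.987, 0.0], [0.001, -0.0, -1.0]]
wrist_force: [-1.1, 0.5, -1.8]
gripper_width: 0.434
gripper_force: 30.0
t 9.55 tcp [559.3 -19.2  55.6] psi 9.4 tilt [0.001  0.0004] shift [-17.2 191.5 -75.5] turn -2.49 F [-1.1  0.5 -1.8] w 37.8 j6 85
```

```bash

python3 -m handwheel '[[[0,0,0,0,0,-0.03,0.03],[0,0,0,0,0,-0.03,0.03],[0,0,0,0,0.01,-0.015,0.03],[0,0,0,-0.003,0.03,0,0.03],[0,0,0,-0.003,0.035,0,0.03],[0,0,0,-0.004,0.035,0,0.03],[0,0,0,-0.003,0.035,0,0.03],[0,0,0,-0.003,0.0305,0,0.03],[0,0,-0.8,-0.001,0.016,0,0.03],[0,0,-0.9,0,0,0,0.03],[0,0,-0.8,0,0,0,0.03],[0,0,0,0,0,0,0.03]]]'
python3 -m handwheel '[[[0,0,0,0,0,0.02,0.03],[0,0,0,0,0,0.03,0.03],[0,0,0,0,0,0.02,0.03],[0,0,0,0,0,0,0.03],[0,0,0,0,0,0,0.03]]]'
python3 to.py 573.3 -211 31 24.3
python3 - <<'E'
from h import *
im=np.hstack([cams.capture("wrist")[100:300,60:460],cams.capture("top")[140:340,280:500]])[...,::-1];cv2.imwrite("pics/w3.png",im)
E
```

```text
time_s: 10.75
tcp_pos: [0.5729, -0.2112, 0.1293]
ee_rot: [[0.911, 0.412, -0.001], [0.412, -0.911, 0.0], [-0.001, -0.001, -1.0]]
wrist_force: [-1.3, -0.2, -0.5]
gripper_width: 0.437
gripper_force: 30.0
time_s: 11.25
tcp_pos: [0.5737, -0.2111, 0.0602]
ee_rot: [[0.911, 0.412, -0.0], [0.412, -0.911, -0.0], [-0.001, 0.0, -1.0]]
wrist_force: [-0.1, 0.2, -0.9]
gripper_width: 0.43
gripper_force: 30.0
t 11.25 tcp [ 573.7 -211.1   60.2] psi 24.3 tilt [-0.0004 -0.0004] shift [-0.3 -0.2 29.2] turn 0.01 F [-0.1  0.2 -0.9] w 37.4 j6 119
```

View pics/w3.png

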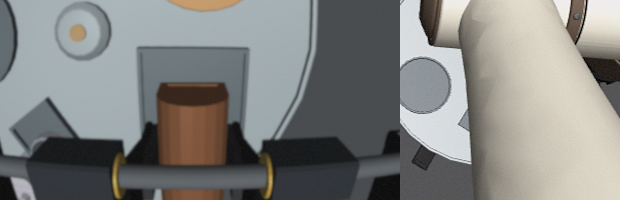

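The tube (columns 158–227) is centred and parallel over its tray (columns 137–248). Lowering gently.

```bash

python3 -m handwheel '[[[0,0,0,0,0,0.012,0.03],[0,0,0,0,0,0.01,0.03],[0,0,0,0,0,0.004,0.03],[0,0,0,0,0,0.002,0.03],[0,0,0,0,0,0,0.03],[0,0,0,0,0,0,0.03]]]'
python3 to.py 573.3 -211 30.5 24.3
```

```text
time_s: 11.95
tcp_pos: [0.5737, -0.2111, 0.0322]
ee_rot: [[0.911, 0.413, 0.0], [0.413, -0.911, -0.0], [0.0, 0.0, -1.0]]
wrist_force: [0.4, -1.1, -1.7]
gripper_width: 0.441
gripper_force: 30.0
t 11.95 tcp [ 573.7 -211.1   32.2] psi 24.4 tilt [ 0.0004 -0.0001] shift [-0.3 -0.3  1.7] turn 0.01 F [ 0.4 -1.1 -1.7] w 38.3 j6 119
```

```bash

python3 -m handwheel '[[[0,0,0,0,0,0.0008,0.03],[0,0,0,0,0,0.0006,0.03],[0,0,0,0,0,0,0.03],[0,0,0,0,0,0,0.03]]]'
python3 -m handwheel '[[[0,0,0,0,0,0,0.045],[0,0,0,0,0,0,0.06],[0,0,0,0,0,0,0.06],[0,0,0,0,0,0,0.06],[0,0,0,0,0,-0.03,0.06],[0,0,0,0,0,-0.04,0.06],[0,0,0,0,0,-0.04,0.06],[0,0,0,0,0,-0.03,0.087],[0,0,0,0,0,0,0.087]]]'
python3 to.py 682.7 -170 41 24.3
python3 - <<'E'
from h import *
s=r.sense();im=cams.capture("wrist")[...,::-1].copy();cv2.imwrite("pics/w4.png",im);np.save("w4.npy",[s["tcp_pos"],*s["ee_rot"]])
E
```

```text
time_s: 12.35
tcp_pos: [0.5735, -0.2111, 0.0307]
ee_rot: [[0.911, 0.412, 0.0], [0.412, -0.911, -0.0], [0.0, 0.0, -1.0]]
wrist_force: [-0.3, 1.3, -1.1]
gripper_width: 0.435
gripper_force: 30.0
time_s: 13.25
tcp_pos: [0.5765, -0.2118, 0.1766]
ee_rot: [[0.911, 0.413, 0.011], [0.413, -0.911, -0.003], [0.009, 0.007, -1.0]]
wrist_force: [-0.1, -0.7, -0.5]
gripper_width: 0.795
gripper_force: 0.0
t 13.25 tcp [ 576.5 -211.8  176.6] psi 24.4 tilt [ 0.0111 -0.0026] shift [112.8   4.9 136.6] turn 0.02 F [-0.1 -0.7 -0.5] w 69.2 j6 119
```

View pics/w4.png

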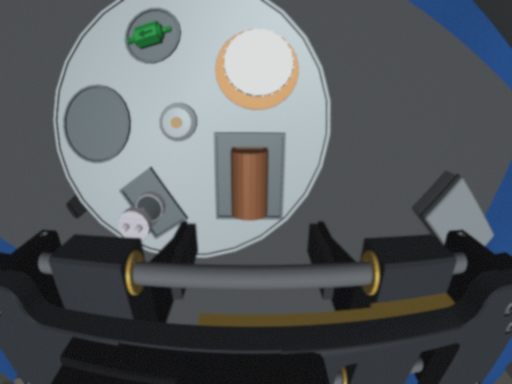

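The tube lies along its tray, columns 232–268 against a tray at 216–284, and the end gap looks right. The jar lid is at (260,63) on the pad, and the empty jar tray is at (97,123).

```bash
python3 - <<'E'
from h import *
a=np.load("w4.npy");s=dict(tcp_pos=a[0],ee_rot=a[1:])
im=cv2.imread("pics/w4.png");H,S,V=cv2.split(cv2.cvtColor(im,cv2.COLOR_BGR2HSV));yy,xx=np.mgrid[:384,:512]
for n,m,z in(("lid",(V>215)&(S<18)&(xx>210)&(xx<310)&(yy<112)&(yy>20),.09),("jartray",(V<160)&(S<80)&(np.hypot(xx-97,yy-123)<42),.028)):
  for c in comps(m,500):
    P=cast("wrist",hull(c),z,s);q=cv2.fitEllipse((P[:,:2]*1000).astype(np.float32));print(n,np.round(q[0],1),np.round(q[1],1))
E
python3 to.py 682.7 -170 41 24.3
```

```text
lid [ 682.5 -169.5] [54.4 55.5]
jartray [559.6 -22.4] [91.3 94.2]
t 13.3 tcp [ 574.8 -211.2  173.5] psi 24.4 tilt [ 0.006  -0.0007] shift [114.6   6.5 133.2] turn 0.01 F [ 0.4 -0.2 -0.2] w 73.0 j6 119
```

```bash

python3 -m handwheel '[[[0,0,0,0.029,0.0018,0,0.087],[0,0,0,0.035,0.002,0,0.087],[0,0,0,0.035,0.002,0,0.087],[0,0,0,0.0174,0.0015,0,0.087],[0,0,0,0,0,0.04,0.087],[0,0,0,0,0,0.04,0.087],[0,0,0,0,0,0.03,0.087],[0,0,0,0,0,0.015,0.087],[0,0,0,0,0,0.004,0.087],[0,0,0,0,0,0,0.087],[0,0,0,0,0,0,0.087]]]'
python3 to.py 682.5 -169.7 41 24.3
```

```text
time_s: 14.4
tcp_pos: [0.6838, -0.1699, 0.0436]
ee_rot: [[0.911, 0.413, 0.003], [0.413, -0.911, -0.001], [0.003, 0.002, -1.0]]
wrist_force: [0.2, -0.3, 0.1]
gripper_width: 0.998
gripper_force: 0.0
t 14.4 tcp [ 683.8 -169.9   43.6] psi 24.4 tilt [ 0.0034 -0.0005] shift [-1.1 -0.7  2.6] turn 0.01 F [ 0.2 -0.3  0.1] w 86.9 j6 115
```

```bash

python3 -m handwheel '[[[0,0,0,0,0,0.001,0.087],[0,0,0,0,0,0,0.05],[0,0,0,0,0,0,0.05],[0,0,0,0,0,0,0.05],[0,0,0,0,0,0,0.05],[0,0,0,0,0,0,0.05],[0,0,0,0,0,0,0.05]]]'
python3 to.py 559 -22 41 24.3
python3 -m handwheel '[[[0,0,0,0,0,-0.01,0.05],[0,0,0,0,0,-0.025,0.05],[0,0,0,0,0,-0.03,0.05],[0,0,0,0,0,-0.025,0.05],[0,0,0,0,0,0,0.05],[0,0,0,0,0,0,0.05]]]'
python3 to.py 559 -22 41 24.3
```

```text
time_s: 15.1
tcp_pos: [0.6826, -0.1698, 0.0407]
ee_rot: [[0.911, 0.413, 0.0], [0.413, -0.911, -0.0], [0.0, 0.0, -1.0]]
wrist_force: [1.5, -0.0, 0.8]
gripper_width: 0.657
gripper_force: 30.0
t 15.1 tcp [ 682.6 -169.8   40.7] psi 24.4 tilt [ 0.0001 -0.0001] shift [ -51.6 -185.6   -0.3] turn 0.01 F [ 1.5 -0.   0.8] w 57.1 j6 115
time_s: 15.7
tcp_pos: [0.6824, -0.1694, 0.1312]
ee_rot: [[0.911, 0.412, 0.001], [0.412, -0.911, 0.001], [0.001, -0.0, -1.0]]
wrist_force: [0.1, 0.2, -2.0]
gripper_width: 0.663
gripper_force: 30.0
t 15.7 tcp [ 682.4 -169.4  131.2] psi 24.3 tilt [0.0009 0.0007] shift [ -51.7 -185.2   90.2] turn 0.01 F [ 0.1  0.2 -2. ] w 57.6 j6 115
```

```bash

python3 -m handwheel '[[[0,0,0,-0.0055,-0.02,0,0.05],[0,0,0,-0.0083,-0.03,0,0.05],[0,0,0,-0.0083,-0.03,0,0.05],[0,0,0,-0.0083,-0.03,0,0.05],[0,0,0,-0.0083,-0.03,0,0.05],[0,0,0,-0.0083,-0.03,0,0.05],[0,0,0,-0.0045,-0.0155,0,0.05],[0,0,0,0,0,0.02,0.05],[0,0,0,0,0,0.03,0.05],[0,0,0,0,0,0.02,0.05],[0,0,0,0,0,0.012,0.05],[0,0,0,0,0,0.005,0.05]]]'
python3 -m handwheel '[[[0,0,0,0,0,0,0.05],[0,0,0,0,0,0,0.05],[0,0,0,0,0,0,0.05]]]'
python3 to.py 559 -22 41 24.3
python3 - <<'E'
from h import *
im=np.hstack([cams.capture("wrist")[100:300,60:460],cams.capture("side")[80:280,160:360]])[...,::-1];cv2.imwrite("pics/w5.png",im)
E
```

```text
time_s: 16.9
tcp_pos: [0.5582, -0.0223, 0.0419]
ee_rot: [[0.911, 0.412, -0.003], [0.412, -0.911, -0.001], [-0.003, -0.001, -1.0]]
wrist_force: [0.2, -0.3, -1.4]
gripper_width: 0.66
gripper_force: 30.0
time_s: 17.2
tcp_pos: [0.5599, -0.0219, 0.0447]
ee_rot: [[0.911, 0.413, 0.002], [0.413, -0.911, 0.0], [0.002, 0.001, -1.0]]
wrist_force: [-0.6, 0.5, -0.8]
gripper_width: 0.66
gripper_force: 30.0
t 17.2 tcp [559.9 -21.9  44.7] psi 24.4 tilt [0.0022 0.0004] shift [-0.9 -0.2  3.7] turn 0.01 F [-0.6  0.5 -0.8] w 57.4 j6 100
```

View pics/w5.png

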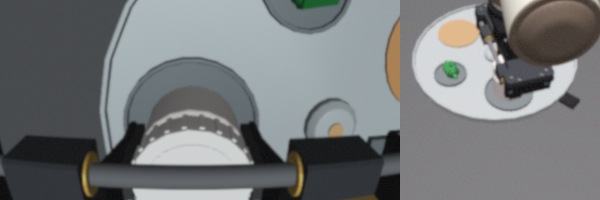

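The jar (columns 146–237) is centred over its tray (124–259). Setting it down.

```bash

python3 -m handwheel '[[[0,0,0,0,0,0.002,0.05],[0,0,0,0,0,0.0012,0.05],[0,0,0,0,0,0.0005,0.05],[0,0,0,0,0,0,0.05],[0,0,0,0,0,0,0.05]]]'
python3 -m handwheel '[[[0,0,0,0,0,0,0.07],[0,0,0,0,0,0,0.087],[0,0,0,0,0,0,0.087],[0,0,0,0,0,0,0.087],[0,0,0,0,0,0,0.087],[0,0,0,0,0,-0.03,0.087],[0,0,0,0,0,-0.04,0.087],[0,0,0,0,0,-0.04,0.087],[0,0,0,0,0,-0.02,0.087],[0,0,0,0,0,0,0.087],[0,0,0,0,0,0,0.087]]]'
python3 to.py 496.5 -121.4 170 24.3
```

```text
time_s: 17.8
tcp_pos: [0.5592, -0.0219, 0.0407]
ee_rot: [[0.911, 0.413, 0.0], [0.413, -0.911, -0.0], [0.0, 0.0, -1.0]]
wrist_force: [-2.9, 0.9, 5.6]
gripper_width: 0.659
gripper_force: 30.0
time_s: 18.9
tcp_pos: [0.5587, -0.0219, 0.1698]
ee_rot: [[0.911, 0.412, -0.0], [0.412, -0.911, 0.001], [0.0, -0.001, -1.0]]
wrist_force: [0.3, 0.0, -0.9]
gripper_width: 0.998
gripper_force: 0.0
t 18.9 tcp [558.7 -21.9 169.8] psi 24.3 tilt [-0.0001  0.0006] shift [-97.7  65.1  -0.3] turn 0.01 F [ 0.3  0.  -0.9] w 86.9 j6 100
```

```bash

python3 -m handwheel '[[[0,0,0,-0.025,0.0165,0,0.06],[0,0,0,-0.025,0.0165,0,0.06],[0,0,0,-0.025,0.0165,0,0.06],[0,0,0,-0.0227,0.0156,0,0.06],[0,0,0,0,0,0,0.06],[0,0,0,0,0,0,0.06]]]'
python3 to.py 496.5 -121.4 38 24.3
python3 - <<'E'
from h import *
s=r.sense();im=cams.capture("wrist")[...,::-1].copy();cv2.imwrite("pics/w6.png",im);np.save("w6.npy",[s["tcp_pos"],*s["ee_rot"]])
E
```

```text
time_s: 19.5
tcp_pos: [0.4961, -0.1219, 0.1687]
ee_rot: [[0.911, 0.411, -0.003], [0.411, -0.911, 0.0], [-0.002, -0.001, -1.0]]
wrist_force: [1.6, -0.4, 0.2]
gripper_width: 0.693
gripper_force: 0.0
t 19.5 tcp [ 496.1 -121.9  168.7] psi 24.3 tilt [-0.0025  0.    ] shift [ 8.000e-01 -1.000e-01  1.307e+02] turn -0.0 F [ 1.6 -0.4  0.2] w 60.3 j6 110
```

View pics/w6.png

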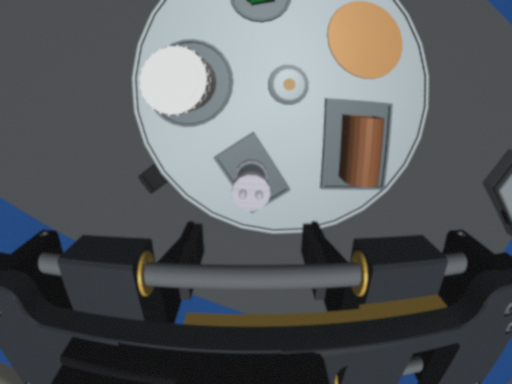

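The counter top is at (251,190), between the fingers. The jar is in its tray with its lid at (174,80), and the tube lies in its tray. I'll fix the counter's position.

```bash
python3 - <<'E'
from h import *
a=np.load("w6.npy");s=dict(tcp_pos=a[0],ee_rot=a[1:])
im=cv2.imread("pics/w6.png");H,S,V=cv2.split(cv2.cvtColor(im,cv2.COLOR_BGR2HSV));yy,xx=np.mgrid[:384,:512]
print(im[190,251],im[205,251],im[80,174])
for n,m,z in(("top",(V>150)&((im[...,2].astype(int)-im[...,1])>4)&(np.hypot(xx-251,yy-191)<24),.088),("lid",(V>215)&(S<18)&(np.hypot(xx-174,yy-80)<40),.09)):
  for c in comps(m,200):
    P=cast("wrist",hull(c),z,s);q=cv2.fitEllipse((P[:,:2]*1000).astype(np.float32));print(n,np.round(q[0],1),np.round(q[1],1))
print(rect(cast("wrist",np.array([(253,132),(289,189),(252,212),(215,158)],float),.028,s)))
E
```

```text
[198 188 189] [202 192 193] [221 221 219]
lid [559.  -21.1] [54.7 55.6]
[ 498.5 -120.5   73.2   47.9   56.8]
```

```bash

python3 -m handwheel '[[[0,0,0,0.001,0,0.04,0.06],[0,0,0,0,0,0.04,0.06],[0,0,0,0,0,0.03,0.06],[0,0,0,0,0,0.015,0.06],[0,0,0,0,0,0.006,0.06],[0,0,0,0,0,0,0.06],[0,0,0,0,0,0,0.06]]]'
python3 -m handwheel '[[[0,0,0,0,0,0,0.045],[0,0,0,0,0,0,0.04],[0,0,0,0,0,0,0.036],[0,0,0,0,0,0,0.033],[0,0,0,0,0,0,0.03],[0,0,0,0,0,0,0.028],[0,0,0,0,0,0,0.028],[0,0,0,0,0,0,0.028]]]'
python3 to.py 682.5 -170 38 24.3
```

```text
time_s: 20.25
tcp_pos: [0.4988, -0.1208, 0.0396]
ee_rot: [[0.911, 0.413, 0.001], [0.413, -0.911, -0.0], [0.001, 0.001, -1.0]]
wrist_force: [-0.0, -0.1, 0.5]
gripper_width: 0.685
gripper_force: 0.0
time_s: 21.05
tcp_pos: [0.4979, -0.1211, 0.0392]
ee_rot: [[0.911, 0.413, 0.0], [0.413, -0.911, -0.0], [0.0, 0.0, -1.0]]
wrist_force: [-1.1, 0.8, 3.9]
gripper_width: 0.386
gripper_force: 30.0
t 21.05 tcp [ 497.9 -121.1   39.2] psi 24.4 tilt [ 0.0001 -0.    ] shift [148.  120.7   1.2] turn 0.01 F [-1.1  0.8  3.9] w 33.5 j6 110
```

```bash

python3 -m handwheel '[[[0,0,0,0,0,-0.005,0.028],[0,0,0,0,0,-0.015,0.028],[0,0,0,0,0,-0.025,0.028],[0,0,0,0,0,-0.025,0.028],[0,0,0,0,0,-0.015,0.028],[0,0,0,0,0,-0.005,0.028],[0,0,0,0.01,0.008,0,0.028],[0,0,0,0.02,0.0165,0,0.028],[0,0,0,0.025,0.0205,0,0.028],[0,0,0,0.025,0.0205,0,0.028],[0,0,0,0.025,0.0205,0,0.028],[0,0,0,0.02,0.0165,0,0.028]]]'
python3 -m handwheel '[[[0,0,0,0.015,0.012,0,0.028],[0,0,0,0.008,0.0062,0,0.028],[0,0,0,0,0,0,0.028],[0,0,0,0,0,0.015,0.028],[0,0,0,0,0,0.025,0.028],[0,0,0,0,0,0.025,0.028],[0,0,0,0,0,0.012,0.028],[0,0,0,0,0,0.006,0.028],[0,0,0,0,0,0,0.028],[0,0,0,0,0,0,0.028]]]'
python3 to.py 682.5 -170 39.2 24.3
```

```text
time_s: 22.25
tcp_pos: [0.6549, -0.1634, 0.1272]
ee_rot: [[0.911, 0.412, -0.002], [0.412, -0.911, 0.0], [-0.002, -0.001, -1.0]]
wrist_force: [0.3, 0.4, -1.3]
gripper_width: 0.39
gripper_force: 30.0
time_s: 23.25
tcp_pos: [0.6831, -0.1701, 0.0472]
ee_rot: [[0.911, 0.413, 0.002], [0.413, -0.911, -0.0], [0.002, 0.001, -1.0]]
wrist_force: [0.1, 0.1, -0.1]
gripper_width: 0.384
gripper_force: 30.0
t 23.25 tcp [ 683.1 -170.1   47.2] psi 24.4 tilt [ 0.002  -0.0004] shift [-0.5 -0.4  8. ] turn 0.01 F [ 0.1  0.1 -0.1] w 33.4 j6 115
```

```bash

python3 -m handwheel '[[[0,0,0,0,0,0.003,0.028],[0,0,0,0,0,0.002,0.028],[0,0,0,0,0,0.001,0.028],[0,0,0,0,0,0.0005,0.028],[0,0,0,0,0,0.0005,0.028],[0,0,0,0,0,0,0.028],[0,0,0,0,0,0,0.028]]]'
python3 to.py 682.5 -170 39.2 24.3
```

```text
time_s: 23.95
tcp_pos: [0.6825, -0.17, 0.0393]
ee_rot: [[0.911, 0.413, 0.0], [0.413, -0.911, -0.0], [0.0, 0.0, -1.0]]
wrist_force: [-1.0, -0.5, 1.2]
gripper_width: 0.386
gripper_force: 30.0
t 23.95 tcp [ 682.5 -170.    39.3] psi 24.4 tilt [ 0.0001 -0.0001] shift [ 0.  -0.   0.1] turn 0.01 F [-1.  -0.5  1.2] w 33.6 j6 115
```

```bash

python3 -m handwheel '[[[0,0,0,0,0,0,0.036],[0,0,0,0,0,0,0.045],[0,0,0,0,0,0,0.06],[0,0,0,0,0,0,0.06],[0,0,0,0,0,0,0.06],[0,0,0,0,0,-0.03,0.06],[0,0,0,0,0,-0.05,0.06],[0,0,0,0,0,-0.05,0.06],[0,0,0,0,0,0,0.06]]]'
python3 -m handwheel '[[[0,0,0,0.014,-0.038,0,0.045],[0,0,0,0.014,-0.038,0,0.045],[0,0,0,0.0142,-0.0372,0,0.045],[0,0,1.3,0,0,0,0.045],[0,0,1.3,0,0,0,0.045],[0,0,1.3,0,0,0,0.045],[0,0,1.3,0,0,0,0.045],[0,0,1.3,0,0,0,0.045],[0,0,1.3,0,0,0,0.045],[0,0,1.3,0,0,0,0.045],[0,0,1.3,0,0,0,0.045],[0,0,1.3,0,0,0,0.045]]]'
python3 -m handwheel '[[[0,0,1.3,0,0,0,0.045],[0,0,0,0,0,0,0.045],[0,0,0,0,0,0,0.045]]]'
python3 to.py 674 -49.5 31 -54
python3 - <<'E'
from h import *
s=r.sense();im=cams.capture("wrist")[...,::-1].copy();cv2.imwrite("pics/w7.png",im)
H,S,V=cv2.split(cv2.cvtColor(im,cv2.COLOR_BGR2HSV));m=(H>45)&(H<80)&(S>120)
for c in comps(m,100):
    p=hull(c);print(p.mean(0),[rect(cast("wrist",p,z,s)) for z in(.036,.048)])
E
```

```text
time_s: 24.85
tcp_pos: [0.6872, -0.1711, 0.1791]
ee_rot: [[0.91, 0.414, 0.018], [0.414, -0.91, -0.004], [0.015, 0.011, -1.0]]
wrist_force: [1.3, -0.1, 0.3]
gripper_width: 0.69
gripper_force: 0.0
time_s: 26.05
tcp_pos: [0.6742, -0.0495, 0.1688]
ee_rot: [[0.693, -0.721, 0.0], [-0.721, -0.693, 0.0], [0.0, -0.0, -1.0]]
wrist_force: [-0.7, 0.0, -0.1]
gripper_width: 0.514
gripper_force: 0.0
time_s: 26.35
tcp_pos: [0.6742, -0.0495, 0.1688]
ee_rot: [[0.595, -0.804, 0.0], [-0.804, -0.595, -0.0], [0.0, -0.0, -1.0]]
wrist_force: [1.2, 0.0, -0.2]
gripper_width: 0.522
gripper_force: 0.0
t 26.35 tcp [674.2 -49.5 168.8] psi -53.5 tilt [ 0. -0.] shift [-1.000e-01  2.000e-01  1.378e+02] turn 0.09 F [ 1.2  0.  -0.2] w 45.4 j6 27
[252.2 177.9] [array([673.7, -50.1,  48.2,  21.9, -53.5]), array([675.7, -52.8,  46.2,  21. , -53.5])]
```

View pics/w7.png

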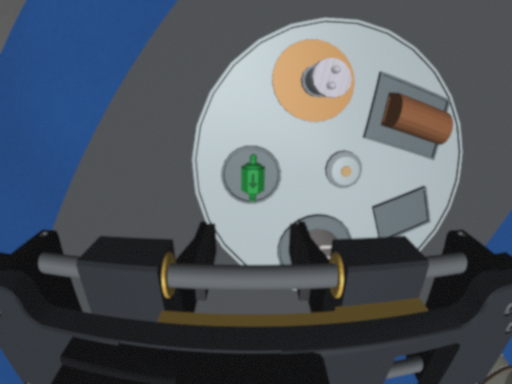

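The valve stands straight along the tool's x axis at (252,178). The counter is upright on the pad at (330,77), the jar is in its tray, and the valve tray is empty at (402,212). Descending.

```bash

python3 -m handwheel '[[[0,0,0,0,0.0005,0.04,0.045],[0,0,0,0,0,0.04,0.045],[0,0,0,0,0,0.03,0.045],[0,0,0,0,0,0.018,0.045],[0,0,0,0,0,0.008,0.045],[0,0,0,0,0,0.003,0.045],[0,0,0,0,0,0,0.045],[0,0,0,0,0,0,0.045]]]'
python3 -m handwheel '[[[0,0,0,0,0,0,0.015],[0,0,0,0,0,0,0.015],[0,0,0,0,0,0,0.015],[0,0,0,0,0,0,0.015],[0,0,0,0,0,0,0.015],[0,0,0,0,0,0,0.015]]]'
python3 to.py 674 -50 31 -54
```

```text
time_s: 27.2
tcp_pos: [0.6748, -0.0497, 0.0314]
ee_rot: [[0.593, -0.805, 0.003], [-0.805, -0.593, 0.0], [0.001, -0.002, -1.0]]
wrist_force: [0.5, 0.1, -0.1]
gripper_width: 0.523
gripper_force: 0.0
time_s: 27.8
tcp_pos: [0.6739, -0.0498, 0.0303]
ee_rot: [[0.593, -0.805, 0.0], [-0.805, -0.593, -0.0], [0.0, -0.0, -1.0]]
wrist_force: [0.1, 0.3, 2.5]
gripper_width: 0.271
gripper_force: 30.0
t 27.8 tcp [673.9 -49.8  30.3] psi -53.6 tilt [ 0.0003 -0.0001] shift [ 0.2  0.  -0.7] turn 0.06 F [0.1 0.3 2.5] w 23.6 j6 27
```

Gripped at 23.6 mm. Lifting a bit, then checking before travel.

```bash

python3 -m handwheel '[[[0,0,0,0,0,-0.01,0.015],[0,0,0,0,0,-0.03,0.015],[0,0,0,0,0,-0.04,0.015],[0,0,0,0,0,-0.03,0.015],[0,0,0,0,0,0,0.015],[0,0,0,0,0,0,0.015]]]'
python3 to.py 497.5 -121.2 131 -123
```

```text
time_s: 28.4
tcp_pos: [0.6739, -0.0497, 0.1411]
ee_rot: [[0.593, -0.805, 0.002], [-0.805, -0.593, 0.001], [0.0, -0.002, -1.0]]
wrist_force: [-0.1, -0.3, -0.4]
gripper_width: 0.272
gripper_force: 30.0
t 28.4 tcp [673.9 -49.7 141.1] psi -53.7 tilt [0.0019 0.0008] shift [-46.9 184.5   9.7] turn 11.56 F [-0.1 -0.3 -0.4] w 23.7 j6 27
```

```bash

python3 -m handwheel '[[[0,0,0,-0.0078,0.0308,0,0.015],[0,0,0,-0.0078,0.0308,0,0.015],[0,0,0,-0.0078,0.0308,0,0.015],[0,0,0,-0.0078,0.0308,0,0.015],[0,0,0,-0.0078,0.0308,0,0.015],[0,0,0,-0.0078,0.0305,0,0.015],[0,0,1.284,0,0,0,0.015],[0,0,1.284,0,0,0,0.015],[0,0,1.284,0,0,0,0.015],[0,0,1.284,0,0,0,0.015],[0,0,1.284,0,0,0,0.015],[0,0,1.284,0,0,0,0.015]]]'
python3 -m handwheel '[[[0,0,1.284,0,0,0,0.015],[0,0,1.284,0,0,0,0.015],[0,0,1.284,0,0,0,0.015],[0,0,0,0,0,0.03,0.015],[0,0,0,0,0,0.03,0.015],[0,0,0,0,0,0.02,0.015],[0,0,0,0,0,0,0.015],[0,0,0,0,0,0,0.015]]]'
python3 to.py 497.5 -121.2 31 -123
python3 - <<'E'
from h import *
im=cams.capture("wrist")[90:310,60:460][...,::-1];cv2.imwrite("pics/w8.png",im)
E
```

```text
time_s: 29.6
tcp_pos: [0.4963, -0.1215, 0.1384]
ee_rot: [[-0.177, -0.984, -0.004], [-0.984, 0.177, 0.0], [0.0, 0.003, -1.0]]
wrist_force: [-0.6, 0.2, -0.3]
gripper_width: 0.272
gripper_force: 30.0
time_s: 30.4
tcp_pos: [0.497, -0.1216, 0.0594]
ee_rot: [[-0.544, -0.839, -0.002], [-0.839, 0.544, -0.0], [0.002, 0.002, -1.0]]
wrist_force: [0.1, 0.5, 0.4]
gripper_width: 0.272
gripper_force: 30.0
t 30.4 tcp [ 497.  -121.6   59.4] psi -123.0 tilt [-0.0021 -0.0004] shift [-0.7 -0.2 28.4] turn 0.01 F [0.1 0.5 0.4] w 23.6 j6 -37
```

View pics/w8.png

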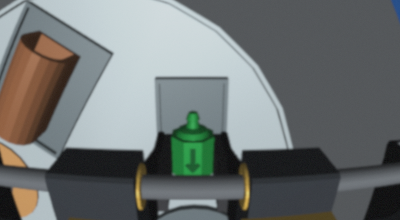

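The valve (column 193) is over the middle of its tray (155–228). Lowering and releasing.

```bash

python3 -m handwheel '[[[0,0,0,0,0,0.012,0.015],[0,0,0,0,0,0.01,0.015],[0,0,0,0,0,0.004,0.015],[0,0,0,0,0,0.002,0.015],[0,0,0,0,0,0,0.015],[0,0,0,0,0,0,0.015]]]'
python3 to.py 497.5 -121.2 30.3 -123
```

```text
time_s: 31.05
tcp_pos: [0.4977, -0.1215, 0.0321]
ee_rot: [[-0.544, -0.839, 0.0], [-0.839, 0.544, -0.0], [-0.0, -0.0, -1.0]]
wrist_force: [-0.2, 0.3, -0.2]
gripper_width: 0.274
gripper_force: 30.0
t 31.05 tcp [ 497.7 -121.5   32.1] psi -123.0 tilt [ 0.0005 -0.    ] shift [-0.1  0.4  1.8] turn 0.0 F [-0.2  0.3 -0.2] w 23.9 j6 -37
```

```bash

python3 -m handwheel '[[[0,0,0,0,0,0.001,0.015],[0,0,0,0,0,0.0006,0.015],[0,0,0,0,0,0,0.015],[0,0,0,0,0,0,0.045],[0,0,0,0,0,0,0.045],[0,0,0,0,0,0,0.045],[0,0,0,0,0,0,0.045],[0,0,0,0,0,-0.03,0.06],[0,0,0,0,0,-0.05,0.06],[0,0,0,0,0,-0.04,0.06],[0,0,0,0,0,-0.02,0.06],[0,0,0,0,0,0,0.06]]]'
python3 -m handwheel '[[[0,0,0,-0.0098,-0.0301,0,0.06],[0,0,0,-0.0098,-0.0301,0,0.06],[0,0,0,-0.0098,-0.0301,0,0.06],[0,0,0,-0.0098,-0.0301,0,0.06],[0,0,0,-0.0098,-0.0301,0,0.06],[0,0,0,-0.01,-0.0302,0,0.06],[0,0,0,0,0,0,0.06],[0,0,0,0,0,0,0.06],[0,0,0,0,0,0,0.06]]]'
python3 to.py 681.5 -170.3 39.5 -123
python3 - <<'E'
from h import *
s=r.sense();im=cams.capture("wrist")[...,::-1].copy();t=cams.capture("top")[...,::-1];cv2.imwrite("pics/w9.png",im);cv2.imwrite("pics/t9.png",t);np.save("w9.npy",[s["tcp_pos"],*s["ee_rot"]])
E
```

```text
time_s: 32.25
tcp_pos: [0.4997, -0.1216, 0.1742]
ee_rot: [[-0.544, -0.839, 0.008], [-0.839, 0.544, -0.0], [-0.004, -0.007, -1.0]]
wrist_force: [-1.0, -0.5, -0.6]
gripper_width: 0.691
gripper_force: 0.0
time_s: 33.15
tcp_pos: [0.68, -0.1701, 0.1694]
ee_rot: [[-0.544, -0.839, -0.002], [-0.839, 0.544, 0.0], [0.001, 0.002, -1.0]]
wrist_force: [0.6, 0.2, -0.4]
gripper_width: 0.692
gripper_force: 0.0
t 33.15 tcp [ 680.  -170.1  169.4] psi -123.0 tilt [-0.0023  0.0004] shift [ -0.8  -1.6 129.8] turn 0.0 F [ 0.6  0.2 -0.4] w 60.2 j6 -32
```

View pics/w9.png

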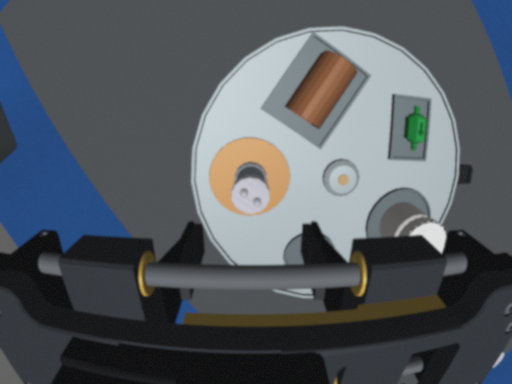

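The valve lies along its tray at (415,128), and its outward shift matches its height. The counter is upright on the pad with its top at (250,193). Tube and jar are in place.

```bash
python3 - <<'E'
from h import *
a=np.load("w9.npy");s=dict(tcp_pos=a[0],ee_rot=a[1:])
im=cv2.imread("pics/w9.png");H,S,V=cv2.split(cv2.cvtColor(im,cv2.COLOR_BGR2HSV));yy,xx=np.mgrid[:384,:512]
for c in comps((V>150)&(S<45)&(np.hypot(xx-250,yy-193)<23),200):
    P=cast("wrist",hull(c),.088,s);q=cv2.fitEllipse((P[:,:2]*1000).astype(np.float32));print("counter",np.round(q[0],1),np.round(q[1],1))
for c in comps((H>45)&(H<80)&(S>120),80): print("valve",rect(cast("wrist",hull(c),.036,s)))
print(rect(cast("wrist",np.array([(393,95),(431,98),(427,160),(389,158)],float),.028,s)))
E
python3 to.py 681.5 -170.3 39.5 -123
```

```text
counter [ 681.1 -170.5] [32.8 33.3]
valve [ 496.6 -121.8   35.9   35.4  -78.8]
[ 498.2 -120.8   73.    52.9   58.8]
t 33.25 tcp [ 680.3 -170.1  170.5] psi -123.0 tilt [-0.0004  0.0001] shift [ -0.5  -1.2 131. ] turn 0.01 F [0.3 0.1 0.4] w 60.1 j6 -32
```

```bash

python3 -m handwheel '[[[0,0,0,0,-0.001,0.04,0.06],[0,0,0,0,0,0.04,0.06],[0,0,0,0,0,0.03,0.06],[0,0,0,0,0,0.015,0.06],[0,0,0,0,0,0.006,0.06],[0,0,0,0,0,0,0.06],[0,0,0,0,0,0,0.06]]]'
python3 -m handwheel '[[[0,0,0,0,0,0,0.045],[0,0,0,0,0,0,0.04],[0,0,0,0,0,0,0.036],[0,0,0,0,0,0,0.033],[0,0,0,0,0,0,0.03],[0,0,0,0,0,0,0.028],[0,0,0,0,0,0,0.028],[0,0,0,0,0,0,0.028]]]'
python3 to.py 674.2 -49.5 39.5 -123
```

```text
time_s: 33.95
tcp_pos: [0.6833, -0.171, 0.0415]
ee_rot: [[-0.544, -0.839, 0.004], [-0.839, 0.544, -0.001], [-0.001, -0.003, -1.0]]
wrist_force: [-0.7, 0.4, -0.4]
gripper_width: 0.691
gripper_force: 0.0
time_s: 34.75
tcp_pos: [0.6819, -0.1709, 0.0395]
ee_rot: [[-0.544, -0.839, -0.0], [-0.839, 0.544, -0.0], [0.0, 0.0, -1.0]]
wrist_force: [-0.6, -0.5, 2.3]
gripper_width: 0.385
gripper_force: 30.0
t 34.75 tcp [ 681.9 -170.9   39.5] psi -123.0 tilt [-0.0002 -0.    ] shift [-97.6  72.6   0. ] turn 0.0 F [-0.6 -0.5  2.3] w 33.5 j6 -32
```

```bash

python3 -m handwheel '[[[0,0,0,0,0,-0.005,0.028],[0,0,0,0,0,-0.015,0.028],[0,0,0,0,0,-0.025,0.028],[0,0,0,0,0,-0.015,0.028],[0,0,0,0,0,-0.005,0.028],[0,0,0,-0.01,0.0076,0,0.028],[0,0,0,-0.02,0.0148,0,0.028],[0,0,0,-0.02,0.0148,0,0.028],[0,0,0,-0.02,0.0148,0,0.028],[0,0,0,-0.0176,0.013,0,0.028],[0,0,0,-0.01,0.0076,0,0.028],[0,0,0,0,0,0,0.028]]]'
python3 -m handwheel '[[[0,0,0,0,0,0.015,0.028],[0,0,0,0,0,0.02,0.028],[0,0,0,0,0,0.015,0.028],[0,0,0,0,0,0.006,0.028],[0,0,0,0,0,0,0.028],[0,0,0,0,0,0,0.028]]]'
python3 to.py 674 -49.6 39.5 -123
python3 - <<'E'
from h import *
im=cams.capture("wrist")[90:310,60:460][...,::-1];cv2.imwrite("pics/w10.png",im)
E
```

```text
time_s: 35.95
tcp_pos: [0.6736, -0.0475, 0.1035]
ee_rot: [[-0.542, -0.84, -0.002], [-0.84, 0.542, 0.0], [0.001, 0.001, -1.0]]
wrist_force: [-1.2, 0.0, -1.4]
gripper_width: 0.383
gripper_force: 30.0
time_s: 36.55
tcp_pos: [0.6747, -0.05, 0.0486]
ee_rot: [[-0.545, -0.839, 0.001], [-0.839, 0.545, -0.0], [-0.0, -0.001, -1.0]]
wrist_force: [1.3, -0.6, -0.4]
gripper_width: 0.381
gripper_force: 30.0
t 36.55 tcp [674.7 -50.   48.6] psi -123.0 tilt [ 0.0008 -0.0003] shift [0.1 0.8 9.1] turn 0.0 F [ 1.3 -0.6 -0.4] w 33.1 j6 -42
```

View pics/w10.png

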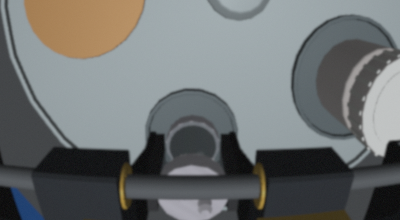

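The counter (columns 165–219) is centred over its tray (146–238). Lowering slowly.

```bash

python3 -m handwheel '[[[0,0,0,0,0.0003,0.004,0.028],[0,0,0,0,0,0.002,0.028],[0,0,0,0,0,0.001,0.028],[0,0,0,0,0,0.0005,0.028],[0,0,0,0,0,0.0005,0.028],[0,0,0,0,0,0,0.028],[0,0,0,0,0,0,0.028]]]'
python3 to.py 674 -49.6 39.5 -123
```

```text
time_s: 37.3
tcp_pos: [0.674, -0.0493, 0.0404]
ee_rot: [[-0.544, -0.839, 0.0], [-0.839, 0.544, 0.0], [-0.0, -0.0, -1.0]]
wrist_force: [1.0, -0.2, 0.0]
gripper_width: 0.385
gripper_force: 30.0
t 37.3 tcp [674.  -49.3  40.4] psi -123.0 tilt [0.0001 0.    ] shift [ 0.2 -0.1  0.9] turn 0.0 F [ 1.  -0.2  0. ] w 33.5 j6 -42
```

```bash

python3 -m handwheel '[[[0,0,0,0,0,0.0005,0.028],[0,0,0,0,0,0.0005,0.028],[0,0,0,0,0,0,0.028],[0,0,0,0,0,0,0.028]]]'
python3 to.py 674 -49.6 39.5 -123
python3 -m handwheel '[[[0,0,0,0,0,0,0.036],[0,0,0,0,0,0,0.045],[0,0,0,0,0,0,0.06],[0,0,0,0,0,0,0.06],[0,0,0,0,0,0,0.06],[0,0,0,0,0,-0.03,0.06],[0,0,0,0,0,-0.05,0.06],[0,0,0,0,0,-0.05,0.06],[0,0,0,0,0,-0.03,0.06],[0,0,0,0,0,0,0.06],[0,0,0,0,0,0,0.06]]]'
python3 -m handwheel '[[[0,0,0,-0.035,-0.02,0,0.06],[0,0,0,-0.035,-0.02,0,0.06],[0,0,0,-0.035,-0.02,0,0.06],[0,0,0,-0.035,-0.02,0,0.06],[0,0,0,-0.035,-0.02,0,0.06],[0,0,0,-0.035,-0.02,0,0.06],[0,0,0,-0.035,-0.02,0,0.06],[0,0,0,0,0,0,0.06],[0,0,0,0,0,0,0.06],[0,0,0,0,0,0,0.06]]]'
python3 - <<'E'
from h import *
print(r.sense()["tcp_pos"],r.sense()["joints"])
t=cams.capture("top")[...,::-1];cv2.imwrite("pics/t10f.png",t);cv2.imwrite("pics/t10.png",cv2.resize(t[100:310,255:467],None,fx=2.8,fy=2.8,interpolation=cv2.INTER_CUBIC))
E
```

```text
time_s: 37.7
tcp_pos: [0.6741, -0.0493, 0.0395]
ee_rot: [[-0.544, -0.839, 0.0], [-0.839, 0.544, -0.0], [-0.0, -0.0, -1.0]]
wrist_force: [-0.1, 0.3, 0.8]
gripper_width: 0.385
gripper_force: 30.0
t 37.7 tcp [674.1 -49.3  39.5] psi -123.0 tilt [ 0.0002 -0.    ] shift [ 0.3 -0.1  0. ] turn 0.0 F [-0.1  0.3  0.8] w 33.5 j6 -42
time_s: 38.8
tcp_pos: [0.6739, -0.0492, 0.2]
ee_rot: [[-0.545, -0.839, 0.001], [-0.839, 0.545, 0.001], [-0.001, -0.001, -1.0]]
wrist_force: [-0.1, 0.0, -1.0]
gripper_width: 0.69
gripper_force: 0.0
time_s: 39.8
tcp_pos: [0.9146, 0.0735, 0.2]
ee_rot: [[-0.545, -0.839, -0.002], [-0.839, 0.545, -0.001], [0.002, 0.001, -1.0]]
wrist_force: [-1.0, 0.8, 0.5]
gripper_width: 0.689
gripper_force: 0.0
[0.91461917 0.07353911 0.20001512] [ 1.46384718e+01  5.94398495e+01  6.74199615e+01  3.58302195e-02
 -9.80959341e+01 -4.76419456e+01]
```

View pics/t10.png

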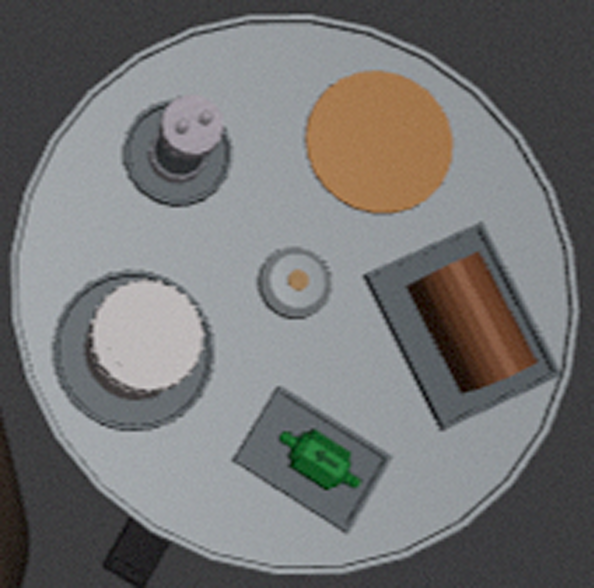

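All four parts are in their own trays: counter (193,124), jar (147,334), valve (320,460), tube (473,322). A last check of the centring with height accounted for.

```bash
python3 - <<'E'
from h import *
im=cv2.imread("pics/t10f.png");H,S,V=cv2.split(cv2.cvtColor(im,cv2.COLOR_BGR2HSV));yy,xx=np.mgrid[:384,:512];disk=np.hypot(xx-360,yy-204)<93
for n,m,z in(("tube 573.3 -211 24.4",(H<15)&(S>90)&(V<170)&(xx>395)&(yy>175),.044),("valve 497.5 -121.2 57",(H>45)&(H<80)&(S>120),.036)):
  for c in comps(m&disk,50): print(n,rect(cast("top",hull(c),z)))
f=lambda p:np.array(p,float)/2.8+[255,100]
print("jar 558.7 -21.8",cast("top",f((147,334)),.09),"counter 674 -49.6",cast("top",f((193,124)),.088))
E
```

```text
tube 573.3 -211 24.4 [ 572.  -209.6   69.5   46.3   24.3]
valve 497.5 -121.2 57 [ 497.3 -122.5   49.3   24.4   55.9]
jar 558.7 -21.8 [[ 0.55918707 -0.02228058  0.09      ]] counter 674 -49.6 [[ 0.67332789 -0.04985434  0.088     ]]
```

All parts are within about 2 mm of their tray centres, so I'm handing in.

```bash
python3 -c "
from station import r
print(r.finish_job())"
```

```text
the job is handed in; nothing more can be done
None
```

Both pairs are swapped back and the job is handed in at about 40 s. In the last top-camera check every part was within about 2 mm of the middle of its own tray, the jar and bubble counter stood upright, and nothing was dropped.

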